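# Release the stage's transport lock with the T-key

### The job

Take the T-key out of its stand, lower it down the shaft of the stage's grey lock tower until its socket sits fully home on the square stem hidden at the bottom, and turn it anticlockwise (seen from above) until the red lock bolt is drawn well clear of its steel lug. Feel for the square and work gently, never forcing the key in the lock or hard against the stop: a misaligned key bears on top of the stem and must be turned until it drops on. Then put the key back upright in its stand, let go, and leave the lens, tray and wooden case undisturbed.

Things in the scene. Friction and masses are not known exactly. Their poses are not given: they have to be found in the camera images.
- key: Loose steel T-key, 0.28 kg, 153 mm tall, standing in its stand. Origin: centre of the socket's open lower end (the tip); z runs up the shank, x along the T-bar. Socket: square, 15.6 mm inside, 26 mm deep, sides parallel and square to the T-bar, at most 27 mm across outside. Shank 14 mm round above it.
- key_bar (a point): Centre of the key's orange T-bar, where to grasp it: 145 mm above the tip. Bar 90 mm long along the key's x, 16 mm wide, 16 mm high, flat-sided.
- stand: Fixed blue key stand, 70 mm square block on a 80 mm square dark foot, 80 mm high. Origin: centre of its underside. Upright round hole in its middle, 36 mm wide with a small chamfer, floor of the hole 10 mm above the bench: the key's tip rests there.
- stage: Fixed microscope stage unit with its lock tower. Origin: on the bench under the axis of the tower's shaft; x points from the tower to the low stage plate (66 mm high, 280 by 260 mm, round glass), z up. Tower: grey block 90 mm square, 115 mm high, sides along x and y.
- shaft_mouth (a point): Centre of the shaft's open upper end on top of the tower, 115 mm above the bench. Round shaft, straight down, 32 mm wide, with a 3 mm chamfer at its mouth.
- stem_seat (a point): Where the key's tip is when fully home: on the shaft axis, 16 mm above the bench. Brass stem 14 mm square, its square shoulder 36 mm above the bench, a centring cone on top up to 42 mm. A key off the square rests on the shoulder. The stem turns 0.96 rad anticlockwise from locked to a hard stop, about 0.1 N m of friction, and stays put; the key has up to 0.12 rad of play on it.
- stem_shoulder (a point): The stem's square shoulder on the shaft axis, 36 mm above the bench. This point's axes follow the tower, not the square: the sides of the square start turned by an unmeasured angle, up to 0.75 rad either way from the tower's sides. The socket drops over when within about 0.1 rad of the square (any quarter turn).
- bolt (a joint): Draw of the red lock bolt beside the tower, in m: 0 locked (its end 15 mm deep in the steel lug on the stage plate), 0.015 just out of the lug, 0.018 to 0.022 well clear, 0.024 at the stem's hard stop. It moves 25 mm per rad of the stem, towards the tower's -x.
- lens_mid (a point): Loose black objective lens standing upright, 60 mm wide, 80 mm high; this point is half-way up. Leave alone.
- tray_mid (a point): Loose blue parts tray, 100 by 130 by 35 mm; this point is half-way up its middle. Leave alone.
- case_mid (a point): Loose wooden gauge case, 100 by 140 by 40 mm; this point is its centre. Leave alone.
There are look-alikes about, which are no part of the job. Of the things that look like the key, the smaller one is meant. Of the things that look like the stand, the larger one is meant.

How it is judged:
On the way, in this order (a step that is already met when the one before it is completed fails the run):
1. the key sits home on the stem (tip under 22 mm above the bench, in the shaft) with the bolt still in its lug (drawn under 14 mm) (z of key in the frame of stage below 0.022 m and horizontal distance between key and shaft_mouth below 0.006 m and value of joint bolt below 0.014 m), for 0.1 s.
2. the bolt is drawn back (over 16 mm) with the key still on the stem (value of joint bolt above 0.016 m and z of key in the frame of stage below 0.03 m and horizontal distance between key and shaft_mouth below 0.006 m), for 0.1 s.
At the end, for the whole second after the job is handed in: The red bolt is drawn back by more than 16 mm (clear of its lug), and the key stands at rest in its stand: tip within 12 mm of the stand's middle and under 20 mm above the bench, leaning less than 0.2 rad (value of joint bolt above 0.016 m and horizontal distance between key and stand below 0.012 m and z of key in the frame of stand below 0.02 m and angle between key's own z axis and vertical below 0.2 rad and linear speed of key below 0.03 m/s); the robot touches nothing.
It fails at once if the key is forced in the lock: over 70 N between the key and the stage unit (tower, shaft or stem) (contact force between key and stage above 70 N).
It fails at once if the lens is moved over 20 mm (distance of lens_mid from where it was at the start of the episode above 0.02 m).
It fails at once if the tray is moved over 20 mm (distance of tray_mid from where it was at the start of the episode above 0.02 m).
It fails at once if the wooden case is moved over 20 mm (distance of case_mid from where it was at the start of the episode above 0.02 m).
It also fails if it takes over 72 s, if anything falls off the work surface, if the arm or the gripper's body presses on something with over 40 N, if the wrist force passes 120 N, or if a joint passes its speed limit or range.

### The arm

A 7-joint arm with a two-finger parallel gripper is mounted at the origin on the work surface. World frame = base frame: x ahead of the robot, y to its left, z up, the work surface at z = 0. Lengths are in m, angles in rad, forces in N, time in s.
With the tool pointing down it reaches from about 0.425 to 1.025 m from the base axis. Payload 9.4 kg.
Tool frame: the origin (TCP) lies at the very end of the fingers, on their centre line; the grasp point (between the pads) lies ctrl.grip_depth behind it (ctrl.grip_depth is the distance from the TCP to the grasp point, in m); z points along the fingers, y is the line along which they close (so a half turn about z gives the same grasp; the last joint's range is limited). The gripper opens to 93 mm and grips with 3 to 60 N. Pads are 15 mm wide; open, the fingers measure 128 mm over their backs; the gripper's body (75 mm by 188 mm) begins 65 mm behind the grasp point.
Start: joints at [1.165, 0.599, -0.003, 1.599, 0.002, 0.943, -0.08], TCP at [0.234, -0.686, 0.219] pointing down, gripper open.
Joint ranges: [-2.57, 2.57], [-0.35, 1.97], [-1.29, 1.29], [0.11, 2.56], [-1.05, 4.19], [0.11, 1.86], [-2.63, 2.63]. Speed limits (rad/s): [2.22, 2.22, 3.01, 3.01, 3.14, 3.14, 3.14].

### API

Orientations are given as a unit quaternion [x, y, z, w].
In Python, from cell import ctrl gives the robot as it stands.
- The arm moves only by the tool jog_arm, never from a script. Its arguments are lists of equal length, an entry for each row: "delta_pos": the shift along the tool's x, y, z in mm, a list of three; "yaw": the turn about the tool's z in rad. A call has 1 to 20 rows; each row shifts and turns the commanded pose from where the row before left it, along the tool's axes as they then stand; what a row does not reach is not made up. A row lasts 1/10 s, in which the tool goes at most 50 mm and 8.59 degrees, less where a joint would pass 70% of its speed; a pose out of reach is approached as far as the arm can. A call with a gripper value outside its range is refused whole. "grip" is the finger opening in mm, from 0 to 93, set as the call begins (left out, the last holds). The fingers move at their own pace and stop on an object; "grip_force" is the grip in N (left out, the last holds). Time passes only in rows, so rows that do not move let the fingers close. It gives the time, the measured TCP pose, the force, the opening and the grip force at its end, in the units of the state.
- ctrl.read_state(): the state, without advancing time (a new reading comes with each control period).
- ctrl.get_image(name): name is "side" or "top"; returns a dict with "image" (420x560x3 uint8, blue, green, red), "fov_y" (degrees; the focal length in pixels is half the picture's height over the tangent of half this angle, whatever the lens; pixels are square), "cx", "cy" (the principal point, pixels), "camera_from_world" (4x4, takes a point from world to camera coordinates). Camera axes: x right, y down, z forward; pixel columns grow to the right and rows downward; lengths in m; the calibration is good to about 2 mm. A picture is of the moment at which its call begins. There is no depth.
- ctrl.close_job(): hands the job in; it is judged then, once.
The state is a dict: "clock": time; "joint_pos": joint angles; "qd": joint speeds; "tau": joint torques, N m; "position": TCP position; "tool_rot": TCP orientation; "ft_force": force on the tool from outside, world axes, zero at the start; "ft_torque": the same for the moment, N m; "finger_gap": opening from 0.0 (shut) to 1.0 (fully open); "grasp_force": force on a finger pad.
Only numpy, scipy, OpenCV 4.12 (cv2) and the standard library are available. Lean on these libraries where they do the work, as an engineer would, in place of code of your own. Each camera call takes 0.05 s, during which the arm holds its last target. There are 200 camera calls.

## Working session

There is one attempt and no reset: what is moved stays moved. The work goes in short steps, Python scripts to look and compute and a tool call to move; the robot and the scene stay as the last step left them, time stands still between calls to the robot, and variables do not carry over. Pictures are saved under pics/ and viewed, at most 10 in all, crops included, and the job is handed in when it is done.

Besides the shell and the picture viewer there is one more tool, called after "Emit:" as name(argument=value, ...), one argument or row to a line, values as JSON. jog_arm: Moves the arm, as the interface text tells. Its arguments: {"type":"object","properties":{"delta_pos":{"type":"array"},"yaw":{"type":"array"},"grip":{"type":"number"},"grip_force":{"type":"number"}},"required":["delta_pos","yaw"]}

```bash
mkdir -p pics; ls
cat > h.py <<'E'
import cv2,numpy as np
from cell import ctrl
def grab(n,f=None):
    d=ctrl.get_image(n)
    if f: cv2.imwrite('pics/'+f,d['image'])
    return d
def ray(d,u,v):
    T=np.array(d['camera_from_world']);f=d['image'].shape[0]/2/np.tan(np.radians(d['fov_y'])/2)
    r=T[:3,:3].T@np.array([(u-d['cx'])/f,(v-d['cy'])/f,1]);return -T[:3,:3].T@T[:3,3],r
def onz(d,u,v,z):
    o,r=ray(d,u,v);return (o+r*(z-o[2])/r[2])
def proj(d,p):
    T=np.array(d['camera_from_world']);f=d['image'].shape[0]/2/np.tan(np.radians(d['fov_y'])/2)
    c=T[:3,:3]@np.array(p)+T[:3,3];return np.array([f*c[0]/c[2]+d['cx'],f*c[1]/c[2]+d['cy']])
E
python3 - <<'E'
from h import *
for n in('top','side'):
    d=grab(n,n+'1.png');print(d['fov_y'],d['cx'],d['cy'],np.round(ray(d,280,210),3))
print(ctrl.grip_depth,ctrl.read_state())
E
```

```text
pics
42.52826273963764 280.54122976543937 203.36469573483026 [[ 0.137  0.007  1.836]
 [ 0.176 -0.005 -0.984]]
43.475532411066524 285.90494472089773 216.7522945480579 [[ 0.374  0.869  1.144]
 [ 0.077 -0.659 -0.749]]
0.0188 {'clock': 0.1, 'joint_pos': array([ 1.16530252,  0.60005139, -0.00257207,  1.60002466,  0.00180526,
        0.94291166, -0.07980819]), 'qd': array([-0.00034171, -0.00073067, -0.00109746, -0.00241641,  0.00085349,
        0.00204796,  0.00064691]), 'tau': array([ 4.86057528e-03, -7.66566324e+01,  1.50233578e+00, -2.52941662e+01,
       -5.22788870e-02,  1.35937924e-02,  1.11684685e-04]), 'position': array([ 0.23396839, -0.68575682,  0.21785039]), 'tool_rot': array([ 9.86510691e-01,  1.63695365e-01, -1.71821705e-04, -6.74854210e-04]), 'ft_force': array([-0.10578867, -0.97656874,  0.73604617]), 'ft_torque': array([-0.0050951 , -0.04535732,  0.04252182]), 'grasp_force': 0.0, 'finger_gap': 0.9999562011870792}
```

View pics/top1.png

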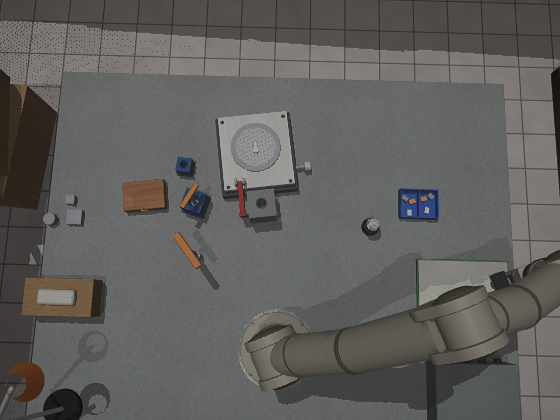

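View pics/side1.png

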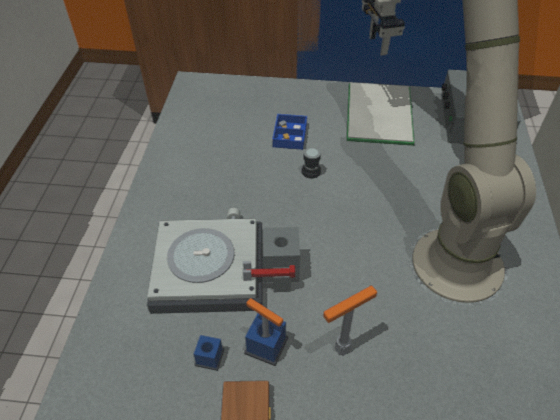

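The top view shows the key in its stand at about (192,200), the small decoy stand at (185,165) and the large decoy key at (187,250). The tower's shaft mouth is at (262,203), with the red bolt at (242,200). In the side view, the bar is at (265,312), the stand at (266,338) and the mouth at (281,242). Next I'll measure these by mask and enlarge the crops.

```bash
cat > m1.py <<'E'
from h import *
def comps(mask,mn=15):
    n,l,s,c=cv2.connectedComponentsWithStats(mask.astype(np.uint8))
    return [(l==i,s[i],c[i]) for i in range(1,n) if s[i][4]>mn]
D={}
for n in('top','side'):
    d=ctrl.get_image(n);D[n]=d;h=cv2.cvtColor(d['image'],cv2.COLOR_BGR2HSV);H,S,V=cv2.split(h)
    for nm,m in(('or',(H>5)&(H<16)&(S>190)&(V>100)),('blue',(H>100)&(H<125)&(S>120)&(V>40)),('red',((H<4)|(H>174))&(S>150)&(V>60))):
        for mm,s,c in comps(m,40):
            if s[4]<3000: 
                r=cv2.minAreaRect(np.argwhere(mm)[:,::-1].astype(np.float32)); print(n,nm,s[4],np.round(c,1),np.round(r[0],1),np.round(r[1],1),round(r[2],1))
a=D['top']['image'][150:250,150:310];b=D['side']['image'][215:365,190:330]
cv2.imwrite('pics/c.png',np.vstack([cv2.resize(a,(0,0),fx=5,fy=5,interpolation=2)]))
cv2.imwrite('pics/d.png',np.vstack([cv2.resize(b,(0,0),fx=4,fy=4,interpolation=2)]))
E
python3 m1.py
```

```text
top blue 149 [183.3 164.2] [183.3 164. ] [14.1 13.9] 8.1
top blue 879 [418.5 203.8] [418.5 203.1] [39.9 29.2] 1.9
top red 147 [241.  199.1] [241.2 198.1] [34.3  5.1] 85.4
side or 1770 [101.4  22.8] [98.5 24.5] [49. 69.] 90.0
side or 2495 [540.1  37. ] [539.  38.] [76. 40.] 90.0
side or 278 [351.1 301.3] [350.  302.1] [ 8.5 54.5] 62.6
side blue 823 [289.5 131.3] [289.3 131.1] [31.1 33.4] 7.1
side blue 525 [262.4 335. ] [263.5 335.4] [33.1 37.6] 17.1
side blue 368 [207.  347.4] [206.4 348.7] [22.1 25. ] 14.0
side red 237 [274.4 270.8] [273.2 271.4] [ 8.6 42.5] 83.5
```

View pics/c.png

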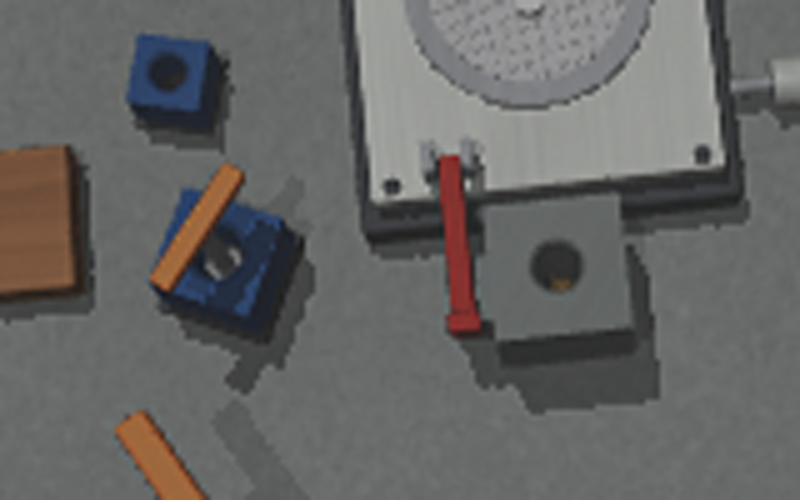

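View pics/d.png

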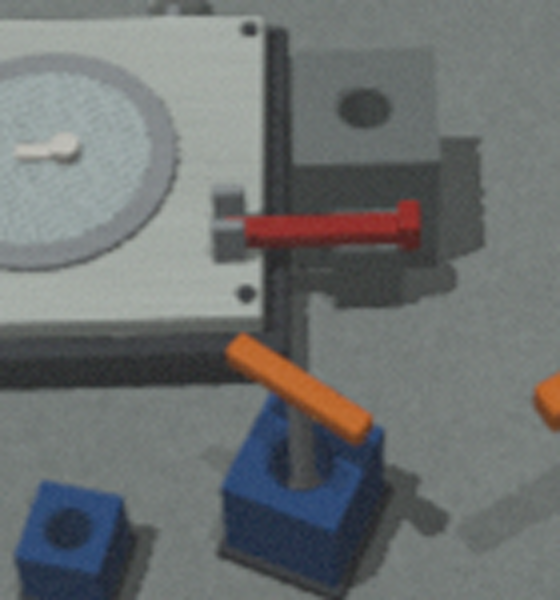

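The crops show the bar from (167,285) to (233,167) in the top crop, and the mouth at (556,266) in the top crop and (364,108) in the side crop. The stand hole is at about (222,255) in the top crop and (300,465) in the side crop. Now I'll turn these into positions.

```bash
cat > m2.py <<'E'
from h import *
def tri(a,pa,b,pb):
    o1,r1=ray(a,*pa);o2,r2=ray(b,*pb);A=np.array([r1,-r2]).T
    t=np.linalg.lstsq(A,o2-o1,rcond=None)[0];p,q=o1+t[0]*r1,o2+t[1]*r2
    return (p+q)/2,np.linalg.norm(p-q)
def orange(d,box):
    x0,y0,x1,y1=box;h=cv2.cvtColor(d['image'][y0:y1,x0:x1],cv2.COLOR_BGR2HSV);H,S,V=cv2.split(h)
    m=((H>4)&(H<18)&(S>140)&(V>90)).astype(np.uint8)
    n,l,s,c=cv2.connectedComponentsWithStats(m);i=1+np.argmax(s[1:,4])
    r=cv2.minAreaRect(np.argwhere(l==i)[:,::-1].astype(np.float32));b=cv2.boxPoints(r);b=b[np.argsort(b[:,1])]
    return c[i]+[x0,y0],(b[0]+b[1])/2+[x0,y0],(b[2]+b[3])/2+[x0,y0],s[i,4]
def dark(d,box,T=None):
    x0,y0,x1,y1=box;g=cv2.cvtColor(d['image'][y0:y1,x0:x1],cv2.COLOR_BGR2GRAY)
    g=cv2.resize(g,(0,0),fx=4,fy=4,interpolation=2);t,m=cv2.threshold(g,0,255,cv2.THRESH_BINARY_INV+cv2.THRESH_OTSU)
    n,l,s,c=cv2.connectedComponentsWithStats(m);i=1+np.argmax(s[1:,4]);M=s[i];return (np.array([M[0]+M[2]/2,M[1]+M[3]/2]))/4-.5+[x0,y0],M[2:4]/4
E
python3 - <<'E'
from m2 import *
t=ctrl.get_image('top');s=ctrl.get_image('side')
A=orange(t,(176,178,204,214));B=orange(s,(240,292,290,330));print(A,B)
print('bar',[np.round(tri(t,a,s,b),4) for a,b in zip(A[:3],(B[0],B[2],B[1]))],[np.round(tri(t,a,s,b)[0],4) for a,b in zip(A[:3],B[:3])])
print('bar z.155',onz(t,*A[0],.157),onz(s,*B[0],.155))
a=dark(t,(252,193,272,212));b=dark(s,(270,230,293,252));print('mouth',a,b,onz(t,*a[0],.115),onz(s,*b[0],.115))
S2=lambda u,v,z:onz(s,190+(u+.5)/4-.5,215+(v+.5)/4-.5,z)[:2].round(4)
T2=lambda u,v,z:onz(t,150+(u+.5)/5-.5,150+(v+.5)/5-.5,z)[:2].round(4)
print('tower top corners side',[S2(*p,.115) for p in((294,50),(437,48),(441,163),(292,165))])
print('tower top corners top',[T2(*p,.115) for p in((483,208),(620,195),(635,328),(498,342))])
print('stand',[S2(*p,.08) for p in((383,430),(337,530),(222,490),(300,463))],[T2(*p,.08) for p in((185,188),(285,222),(258,318),(155,288),(222,257))])
E
```

```text
(array([188.87301587, 194.76190476]), array([196.46153641, 183.3076911 ]), array([181.07692146, 206.38461494]), np.int32(126)) (array([264.09034268, 311.37071651]), array([247.2676487 , 300.57941246]), array([280.97941589, 322.03235435]), np.int32(321))Traceback (most recent call last):
  File "<stdin>", line 4, in <module>
    return _wrapfunc(a, 'round', decimals=decimals, out=out)
    return _wrapit(obj, method, *args, **kwds)
    conv = _array_converter(obj)
ValueError: setting an array element with a sequence. The requested array has an inhomogeneous shape after 1 dimensions. The detected shape was (2,) + inhomogeneous part.
```

Run:
```python
from m2 import *
t=ctrl.get_image('top');s=ctrl.get_image('side')
A=orange(t,(176,178,204,214));B=orange(s,(240,292,290,330))
print('bar',[tri(t,a,s,b) for a,b in zip(A[:3],B[:3])])
print('bar z',onz(t,*A[0],.157),onz(s,*B[0],.157))
a=dark(t,(252,193,272,212));b=dark(s,(270,230,293,252));print('mouth',a,b,onz(t,*a[0],.115),onz(s,*b[0],.115))
S2=lambda u,v,z:onz(s,190+(u+.5)/4-.5,215+(v+.5)/4-.5,z)[:2].round(4)
T2=lambda u,v,z:onz(t,150+(u+.5)/5-.5,150+(v+.5)/5-.5,z)[:2].round(4)
print('tower top corners side',[S2(*p,.115) for p in((294,50),(437,48),(441,163),(292,165))])
print('tower top corners top',[T2(*p,.115) for p in((483,208),(620,195),(635,328),(498,342))])
print('stand',[S2(*p,.08) for p in((383,430),(337,530),(222,490),(300,463))],[T2(*p,.08) for p in((185,188),(285,222),(258,318),(155,288),(222,257))])
```

```text
bar [(array([0.47853127, 0.28978651, 0.15186974]), np.float64(0.003401314326550754)), (array([0.51748588, 0.26743626, 0.15300387]), np.float64(0.0010093800846818501)), (array([0.43984648, 0.31230649, 0.15217204]), np.float64(0.0041937834547393915))]
bar z [0.47920741 0.28875612 0.157     ] [0.47630706 0.29317654 0.157     ]
mouth (array([260.875, 202.75 ]), array([10.75, 10.5 ])) (array([280.5  , 241.625]), array([13.5 , 10.25])) [0.46780361 0.06102308 0.115     ] [0.46621625 0.06805052 0.115     ]
tower top corners side [array([0.5152, 0.0263]), array([0.4251, 0.0151]), array([0.4148, 0.1052]), array([0.5045, 0.1162])]
tower top corners top [array([0.5048, 0.1101]), array([0.516, 0.021]), array([0.4282, 0.0089]), array([0.4166, 0.0971])]
stand [array([0.4329, 0.2707]), array([0.4516, 0.3349]), array([0.5181, 0.3175]), array([0.4771, 0.2964])] [array([0.5203, 0.3107]), array([0.4991, 0.2431]), array([0.434 , 0.2576]), array([0.4522, 0.3265]), array([0.4743, 0.2835])]
```

Emit:
jog_arm(
  delta_pos=[
    [32.7, -21, 0],
    [32.7, -21, 0],
    [32.7, -21, 0],
    [32.7, -21, 0],
    [32.7, -21, 0],
    [32.7, -21, 0],
    [32.7, -21, 0],
    [32.7, -21, 0],
    [32.7, -21, 0],
    [32.7, -21, 0],
    [32.7, -21, 0],
  ],
  yaw=[0, 0, 0, 0, 0, 0, 0, 0, 0, 0, 0],
)

```text
clock: 1.5
position: [0.5008, -0.3501, 0.2188]
tool_rot: [0.987, 0.164, 0.0, 0.0]
ft_force: [1.1, -0.4, -0.6]
finger_gap: 1.001
grasp_force: 0.0
```

```bash
cat > go.py <<'E'
# usage: go.py x y z theta(tool x world angle) nrows : shift in tool axes (yaw separate), mm
import sys
from h import *
from scipy.spatial.transform import Rotation as R
a=list(map(float,sys.argv[1:]))
s=ctrl.read_state();M=R.from_quat(s['tool_rot']).as_matrix();p=s['position']
th=np.arctan2(M[1,0],M[0,0]);print('t',s['clock'],'pos',p.round(4),'th',round(th,3),'tilt',M[:2,2].round(4),'F',s['ft_force'].round(1),'T',s['ft_torque'].round(2),'q7',round(s['joint_pos'][6],2),'gap',s['finger_gap']*93,'gf',s['grasp_force'])
if len(a)>=4:
    d=M.T@(np.array(a[:3])-p)*1000
    dth=-((a[3]-th+np.pi)%(2*np.pi)-np.pi)
    print('delta mm',d.round(1),'yaw',round(dth,3))
    M2=R.from_rotvec([0,0,a[3]]).as_matrix()@np.diag([1,-1,-1.]);print('delta after yaw',(M2.T@(np.array(a[:3])-p)*1000).round(1))
E
python3 go.py .4785 .29 .22 2.618
python3 - <<'E'
from m2 import *
t=ctrl.get_image('top');s=ctrl.get_image('side')
A=orange(t,(165,222,206,275));B=orange(s,(318,280,382,325))
print('decoy',[tri(t,a,s,b) for a,b in zip(A[:3],(B[0],B[2],B[1]))],[tri(t,a,s,b) for a,b in zip(A[:3],B)])
E
```

```text
t 1.5 pos [ 0.5008 -0.3501  0.2188] th 0.329 tilt [ 0.0004 -0.0003] F [ 1.1 -0.4 -0.6] T [ 0.02 -0.04 -0.01] q7 -0.74 gap 93.10198675094584 gf 0.0
delta mm [ 185.5 -613.    -1.3] yaw -2.289
delta after yaw [339.4 543.2  -1.2]
decoy [(array([0.29908185, 0.27921458, 0.19793584]), np.float64(0.0019061835038582033)), (array([0.34856247, 0.31682467, 0.19720072]), np.float64(0.0015234646870637557)), (array([0.24820337, 0.24170312, 0.20244183]), np.float64(0.005376294630734262))] [(array([0.29908185, 0.27921458, 0.19793584]), np.float64(0.0019061835038582033)), (array([0.29716439, 0.30504763, 0.31607164]), np.float64(0.07649667409041383)), (array([0.30213698, 0.25370708, 0.07684066]), np.float64(0.08576649104350835))]
```

Emit:
jog_arm(
  delta_pos=[
    [11.6, -38.3, -1],
    [11.6, -38.3, 0],
    [11.6, -38.3, 0],
    [11.6, -38.3, 0],
    [11.6, -38.3, 0],
    [11.6, -38.3, 0],
    [11.6, -38.3, 0],
    [11.6, -38.3, 0],
    [11.6, -38.3, 0],
    [11.6, -38.3, 0],
    [11.6, -38.3, 0],
    [11.6, -38.3, 0],
    [11.6, -38.3, 0],
    [11.6, -38.3, 0],
    [11.6, -38.3, 0],
    [11.6, -38.3, 0],
  ],
  yaw=[0, 0, 0, 0, 0, 0, 0, 0, 0, 0, 0, 0, 0, 0, 0, 0],
)

```text
clock: 3.2
position: [0.4779, 0.2896, 0.2198]
tool_rot: [0.987, 0.163, 0.0, 0.0]
ft_force: [0.7, -0.2, 0.6]
finger_gap: 0.996
grasp_force: 0.0
```

Emit:
jog_arm(
  delta_pos=[
    [0, 0, 0],
    [0, 0, 0],
    [0, 0, 0],
    [0, 0, 0],
    [0, 0, 0],
    [0, 0, 0],
    [0, 0, 0],
    [0, 0, 0],
    [0, 0, 0],
    [0, 0, 0],
    [0, 0, 0],
    [0, 0, 0],
    [0, 0, 0],
    [0, 0, 0],
    [0, 0, 0],
    [0, 0, 0],
    [0, 0, 0],
  ],
  yaw=[-0.143, -0.143, -0.143, -0.143, -0.143, -0.143, -0.143, -0.143, -0.143, -0.143, -0.143, -0.143, -0.143, -0.143, -0.143, -0.143, 0],
  grip=60,
)

```text
clock: 4.9
position: [0.4781, 0.2877, 0.2194]
tool_rot: [0.259, 0.966, -0.0, -0.0]
ft_force: [0.3, 0.0, 0.3]
finger_gap: 0.645
grasp_force: 0.0
```

```bash
python3 go.py .4785 .29 .136 2.618
python3 - <<'E'
from h import *
t=grab('top');s=grab('side')
a=cv2.resize(t['image'][150:250,140:260],(0,0),fx=3.3,fy=3.3,interpolation=2);b=cv2.resize(s['image'][240:365,200:330],(0,0),fx=3.05,fy=3.05,interpolation=2)
h=min(len(a),len(b));cv2.imwrite('pics/e.png',np.hstack([a[:h],b[:h]]))
E
```

```text
t 4.9 pos [0.4781 0.2877 0.2194] th 2.618 tilt [-0.0004 -0.0001] F [0.3 0.  0.3] T [ 0.01 -0.18 -0.05] q7 -0.04 gap 59.964953986521024 gf 0.0
delta mm [ 0.8  2.2 83.4] yaw -0.0
delta after yaw [ 0.8  2.2 83.4]
```

View pics/e.png

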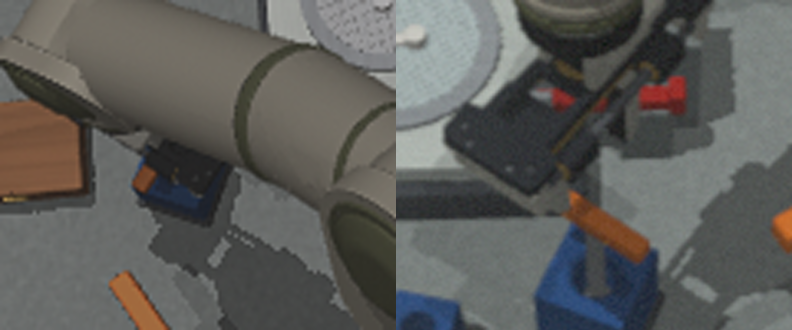

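The arm hides most of the top view. In the side view the gripper is above the bar, which shows at (605,228) in the crop. I'll descend with plenty of finger clearance and close gently.

Emit:
jog_arm(
  delta_pos=[
    [0.8, 2.2, 10],
    [0, 0, 10],
    [0, 0, 10],
    [0, 0, 10],
    [0, 0, 10],
    [0, 0, 10],
    [0, 0, 10],
    [0, 0, 8],
    [0, 0, 5],
    [0, 0, 0],
  ],
  yaw=[0, 0, 0, 0, 0, 0, 0, 0, 0, 0],
)

```text
clock: 6.0
position: [0.4778, 0.2907, 0.1359]
tool_rot: [0.259, 0.966, -0.0, -0.0]
ft_force: [0.6, 0.6, 0.3]
finger_gap: 0.646
grasp_force: 0.0
```

Emit:
jog_arm(
  delta_pos=[
    [0, 0, 0],
    [0, 0, 0],
    [0, 0, 0],
    [0, 0, 0],
    [0, 0, 0],
    [0, 0, 0],
    [0, 0, 0],
    [0, 0, 0],
  ],
  yaw=[0, 0, 0, 0, 0, 0, 0, 0],
  grip=10,
  grip_force=30,
)

```text
clock: 6.8
position: [0.4781, 0.2907, 0.1366]
tool_rot: [0.259, 0.966, -0.0, 0.0]
ft_force: [0.2, -1.2, 2.4]
finger_gap: 0.171
grasp_force: 30.0
```

```bash
python3 go.py .4785 .29 .136 2.618
```

```text
t 6.8 pos [0.4781 0.2907 0.1366] th 2.617 tilt [-0.0001 -0.0003] F [ 0.2 -1.2  2.4] T [-0.2   0.01  0.01] q7 -0.16 gap 15.897747656983121 gf 29.992919862270355
delta mm [-0.7 -0.4  0.6] yaw -0.001
delta after yaw [-0.7 -0.4  0.6]
```

Emit:
jog_arm(
  delta_pos=[
    [0, 0, -5],
    [0, 0, -8],
    [0, 0, -10],
    [0, 0, -12],
    [0, 0, -12],
    [0, 0, -12],
    [0, 0, -12],
    [0, 0, -12],
    [0, 0, -12],
    [0, 0, -12],
    [0, 0, -12],
    [0, 0, -10],
    [0, 0, -5],
    [0, 0, 0],
  ],
  yaw=[0, 0, 0, 0, 0, 0, 0, 0, 0, 0, 0, 0, 0, 0],
)

```text
clock: 8.2
position: [0.4783, 0.291, 0.2713]
tool_rot: [0.259, 0.966, 0.0, 0.0]
ft_force: [-0.8, 0.3, -2.5]
finger_gap: 0.171
grasp_force: 30.0
```

```bash
python3 go.py .467 .064 .271 2.617
python3 - <<'E'
from m2 import *
t=grab('top');s=grab('side')
p=ctrl.read_state()['position'];c=p+[0,0,.0188];u=np.array([np.cos(2.617),np.sin(2.617),0])
print([proj(s,c+k*u).round(1) for k in(-.045,0,.045)],proj(s,c-[0,0,.145]),[proj(t,c+k*u).round(1) for k in(-.045,0,.045)])
x,y=proj(s,c).astype(int)-[75,60]
a=cv2.resize(s['image'][y:y+150,x:x+150],(0,0),fx=4,fy=4,interpolation=2);print(x,y);cv2.imwrite('pics/f.png',a)
E
```

```text
t 8.2 pos [0.4783 0.291  0.2713] th 2.617 tilt [0.0009 0.0005] F [-0.8  0.3 -2.5] T [ 0.05 -0.2   0.02] q7 0.01 gap 15.887505119345358 gf 29.99196320772171
delta mm [-1.039e+02 -2.021e+02  2.000e-01] yaw -0.0
delta after yaw [-103.9 -202.1    0.3]
[array([243.7, 264.2]), array([261.7, 275.3]), array([280.2, 286.8])] [263.75387638 313.45192943] [array([189.6, 173.3]), array([181.2, 186. ]), array([172.6, 198.8])]
186 215
```

View pics/f.png

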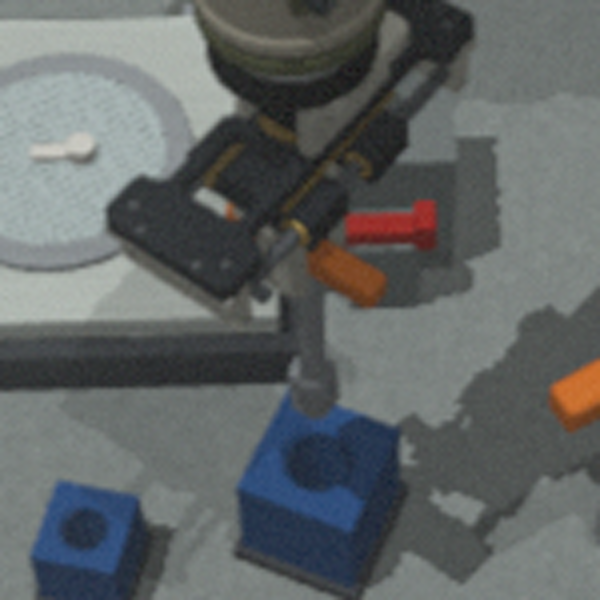

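The key hangs vertical, its tip at about (314,403) in the crop against a predicted (311,394). The side camera is therefore biased by about 3–4 mm in y, which agrees with averaging the two views. I'm moving to above the tower.

Emit:
jog_arm(
  delta_pos=[
    [-13, -25.3, 0],
    [-13, -25.3, 0],
    [-13, -25.3, 0],
    [-13, -25.3, 0],
    [-13, -25.3, 0],
    [-13, -25.3, 0],
    [-13, -25.3, 0],
    [-13, -25.3, 0],
    [0, 0, 0],
    [0, 0, 0],
  ],
  yaw=[0, 0, 0, 0, 0, 0, 0, 0, 0, 0],
)

```text
clock: 9.3
position: [0.4666, 0.0632, 0.2703]
tool_rot: [0.26, 0.966, 0.0, -0.0]
ft_force: [0.7, 0.8, -2.0]
finger_gap: 0.166
grasp_force: 30.0
```

```bash
python3 go.py .467 .064 .26 2.617
python3 - <<'E'
from m2 import *
s=grab('side')
p=ctrl.read_state()['position'];c=p+[0,0,.0188]
print('tip',proj(s,c-[0,0,.145]),'mouth',proj(s,[.467,.064,.115]))
x,y=proj(s,c).astype(int)-[75,40]
a=cv2.resize(s['image'][y:y+150,x:x+150],(0,0),fx=4,fy=4,interpolation=2);print(x,y);cv2.imwrite('pics/g.png',a)
E
```

```text
t 9.3 pos [0.4666 0.0632 0.2703] th 2.615 tilt [-0.0006  0.0002] F [ 0.7  0.8 -2. ] T [ 0.1  -0.15 -0.01] q7 0.46 gap 15.404715498193278 gf 29.992152750492096
delta mm [ 0.   0.9 10.3] yaw -0.002
delta after yaw [ 0.   0.9 10.3]
tip [280.43918146 232.93924528] mouth [280.36501161 240.32117077]
205 152
```

View pics/g.png

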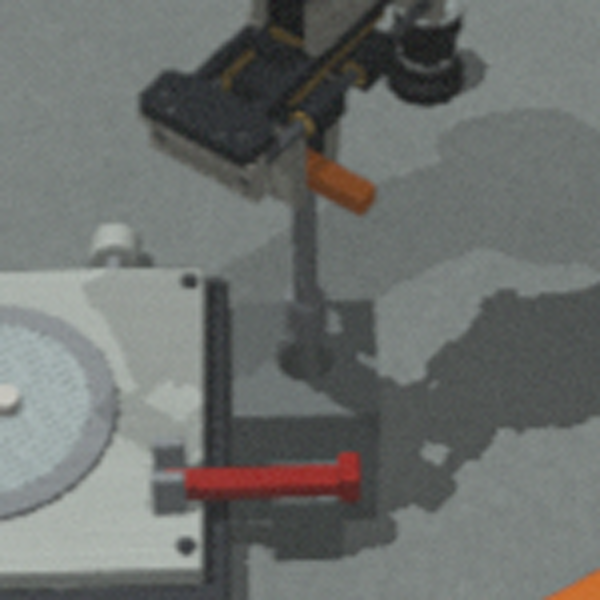

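Tip and mouth line up at columns 303 and 306 in the crop, with the mouth centre at (306,358). After the bias the error is within about 2 mm, so I'm lowering gently and feeling.

Emit:
jog_arm(
  delta_pos=[
    [0, 0, 8],
    [0, 0, 8],
    [0, 0, 6],
    [0, 0, 4],
    [0, 0, 2],
    [0, 0, 0],
  ],
  yaw=[0, 0, 0, 0, 0, 0],
)

```text
clock: 9.95
position: [0.4666, 0.0637, 0.2423]
tool_rot: [0.259, 0.966, -0.0, -0.0]
ft_force: [0.6, -0.9, -2.3]
finger_gap: 0.176
grasp_force: 30.0
```

Emit:
jog_arm(
  delta_pos=[
    [0, 0, 1],
    [0, 0, 1],
    [0, 0, 1],
    [0, 0, 0],
  ],
  yaw=[0, 0, 0, 0],
)

```text
clock: 10.35
position: [0.4667, 0.0635, 0.2396]
tool_rot: [0.259, 0.966, -0.0, -0.0]
ft_force: [0.2, 0.4, -1.9]
finger_gap: 0.166
grasp_force: 30.0
```

Emit:
jog_arm(
  delta_pos=[
    [0, 0, 1],
    [0, 0, 1],
    [0, 0, 0],
  ],
  yaw=[0, 0, 0],
)

```text
clock: 10.65
position: [0.4666, 0.0635, 0.2375]
tool_rot: [0.259, 0.966, -0.0, -0.0]
ft_force: [0.1, -0.4, -1.6]
finger_gap: 0.169
grasp_force: 30.0
```

Emit:
jog_arm(
  delta_pos=[
    [0, 0, 1],
    [0, 0, 1],
    [0, 0, 0],
  ],
  yaw=[0, 0, 0],
)

```text
clock: 10.95
position: [0.4666, 0.0636, 0.2355]
tool_rot: [0.259, 0.966, -0.0, -0.0]
ft_force: [-0.2, -0.2, -2.7]
finger_gap: 0.169
grasp_force: 30.0
```

No contact yet. By my numbers the tip should be past the chamfer, so I'm continuing in stages.

Emit:
jog_arm(
  delta_pos=[
    [0, 0, 2],
    [0, 0, 2],
    [0, 0, 2],
    [0, 0, 2],
    [0, 0, 0],
  ],
  yaw=[0, 0, 0, 0, 0],
)

```text
clock: 11.45
position: [0.4666, 0.0635, 0.2273]
tool_rot: [0.259, 0.966, -0.0, -0.0]
ft_force: [-0.4, -0.2, -2.5]
finger_gap: 0.172
grasp_force: 30.0
```

Emit:
jog_arm(
  delta_pos=[
    [0, 0, 4],
    [0, 0, 4],
    [0, 0, 4],
    [0, 0, 4],
    [0, 0, 4],
    [0, 0, 0],
  ],
  yaw=[0, 0, 0, 0, 0, 0],
)

```text
clock: 12.05
position: [0.4664, 0.0635, 0.207]
tool_rot: [0.259, 0.966, -0.0, -0.0]
ft_force: [-0.5, -0.3, -3.1]
finger_gap: 0.171
grasp_force: 30.0
```

Emit:
jog_arm(
  delta_pos=[
    [0, 0, 5],
    [0, 0, 5],
    [0, 0, 5],
    [0, 0, 5],
    [0, 0, 5],
    [0, 0, 0],
  ],
  yaw=[0, 0, 0, 0, 0, 0],
)

```text
clock: 12.65
position: [0.4664, 0.0635, 0.1819]
tool_rot: [0.259, 0.966, -0.0, -0.001]
ft_force: [-0.3, -0.2, -1.9]
finger_gap: 0.169
grasp_force: 30.0
```

Emit:
jog_arm(
  delta_pos=[
    [0, 0, 4],
    [0, 0, 4],
    [0, 0, 3],
    [0, 0, 1],
    [0, 0, 0],
  ],
  yaw=[0, 0, 0, 0, 0],
)

```text
clock: 13.15
position: [0.4666, 0.0636, 0.1705]
tool_rot: [0.259, 0.966, -0.0, -0.0]
ft_force: [0.7, 0.0, -1.8]
finger_gap: 0.174
grasp_force: 30.0
```

Emit:
jog_arm(
  delta_pos=[
    [0, 0, 1],
    [0, 0, 1],
    [0, 0, 1],
    [0, 0, 0],
  ],
  yaw=[0, 0, 0, 0],
)

```text
clock: 13.55
position: [0.4667, 0.0635, 0.1675]
tool_rot: [0.259, 0.966, -0.0, -0.0]
ft_force: [0.1, -0.0, -2.4]
finger_gap: 0.166
grasp_force: 30.0
```

Emit:
jog_arm(
  delta_pos=[
    [0, 0, 1],
    [0, 0, 1],
    [0, 0, 0],
  ],
  yaw=[0, 0, 0],
)

```text
clock: 13.85
position: [0.4667, 0.0636, 0.1655]
tool_rot: [0.259, 0.966, -0.0, -0.0]
ft_force: [-0.1, 0.2, -2.5]
finger_gap: 0.168
grasp_force: 30.0
```

Emit:
jog_arm(
  delta_pos=[
    [0, 0, 1],
    [0, 0, 1],
    [0, 0, 0],
  ],
  yaw=[0, 0, 0],
)

```text
clock: 14.15
position: [0.4666, 0.0635, 0.1635]
tool_rot: [0.259, 0.966, -0.0, -0.0]
ft_force: [0.4, 0.3, -2.2]
finger_gap: 0.173
grasp_force: 30.0
```

Emit:
jog_arm(
  delta_pos=[
    [0, 0, 1],
    [0, 0, 0],
    [0, 0, 0],
  ],
  yaw=[0, 0, 0],
)

```text
clock: 14.45
position: [0.4667, 0.0636, 0.1626]
tool_rot: [0.259, 0.966, -0.0, -0.0]
ft_force: [0.4, 0.2, -2.4]
finger_gap: 0.174
grasp_force: 30.0
```

Emit:
jog_arm(
  delta_pos=[
    [0, 0, 0.6],
    [0, 0, 0],
    [0, 0, 0],
  ],
  yaw=[0, 0, 0],
)

```text
clock: 14.75
position: [0.4669, 0.0637, 0.1622]
tool_rot: [0.259, 0.966, 0.0, 0.0]
ft_force: [-0.8, -0.2, 1.5]
finger_gap: 0.171
grasp_force: 30.0
```

The key bears on the shoulder at TCP z 0.1622, about 4 N. I'll raise it a little, turn clockwise by 1.65, and search anticlockwise, where an overshoot only drives the free-turning stem.

Emit:
jog_arm(
  delta_pos=[
    [0, 0, -4],
    [0, 0, 0],
    [0, 0, 0],
    [0, 0, 0],
    [0, 0, 0],
    [0, 0, 0],
    [0, 0, 0],
    [0, 0, 0],
    [0, 0, 0],
    [0, 0, 0],
    [0, 0, 0],
    [0, 0, 0],
    [0, 0, 0],
    [0, 0, 0],
  ],
  yaw=[0, 0.1375, 0.1375, 0.1375, 0.1375, 0.1375, 0.1375, 0.1375, 0.1375, 0.1375, 0.1375, 0.1375, 0.1375, 0],
)

```text
clock: 16.15
position: [0.4666, 0.0637, 0.1661]
tool_rot: [0.886, 0.464, -0.0, 0.0]
ft_force: [0.5, -0.5, -2.0]
finger_gap: 0.17
grasp_force: 30.0
```

```bash
python3 go.py .4667 .0636 .1618 0.967
```

```text
t 16.15 pos [0.4666 0.0637 0.1661] th 0.965 tilt [-0.0002 -0.0001] F [ 0.5 -0.5 -2. ] T [ 0.01 -0.05 -0.  ] q7 -1.03 gap 15.809627697064089 gf 29.993681609630585
delta mm [-0.   0.2  4.3] yaw -0.002
delta after yaw [-0.   0.2  4.3]
```

Emit:
jog_arm(
  delta_pos=[
    [0, 0, 2],
    [0, 0, 1.5],
    [0, 0, 0.7],
    [0, 0, 0.3],
    [0, 0, 0],
  ],
  yaw=[0, 0, 0, 0, 0],
)

```text
clock: 16.65
position: [0.4673, 0.0637, 0.1621]
tool_rot: [0.885, 0.466, 0.001, 0.0]
ft_force: [-0.7, 0.6, 8.4]
finger_gap: 0.168
grasp_force: 30.0
```

Emit:
jog_arm(
  delta_pos=[
    [0, 0, 0],
    [0, 0, 0],
    [0, 0, 0],
  ],
  yaw=[-0.06, -0.06, 0],
)

```text
clock: 16.95
position: [0.4671, 0.0635, 0.162]
tool_rot: [0.855, 0.519, 0.0, 0.0]
ft_force: [-1.7, 0.5, 8.3]
finger_gap: 0.17
grasp_force: 30.0
```

Emit:
jog_arm(
  delta_pos=[
    [0, 0, 0],
    [0, 0, 0],
    [0, 0, 0],
  ],
  yaw=[-0.06, -0.06, 0],
)

```text
clock: 17.25
position: [0.467, 0.0635, 0.162]
tool_rot: [0.822, 0.569, 0.0, 0.0]
ft_force: [-0.7, -0.1, 5.6]
finger_gap: 0.17
grasp_force: 30.0
```

Emit:
jog_arm(
  delta_pos=[
    [0, 0, 0],
    [0, 0, 0],
    [0, 0, 0],
  ],
  yaw=[-0.06, -0.06, 0],
)

```text
clock: 17.55
position: [0.4667, 0.0632, 0.1616]
tool_rot: [0.787, 0.617, -0.0, 0.0]
ft_force: [0.0, -0.3, -1.9]
finger_gap: 0.172
grasp_force: 30.0
```

Emit:
jog_arm(
  delta_pos=[
    [0, 0, 0],
    [0, 0, 0],
    [0, 0, 0],
  ],
  yaw=[-0.06, -0.06, 0],
)

```text
clock: 17.85
position: [0.4666, 0.0632, 0.1613]
tool_rot: [0.749, 0.662, -0.0, -0.0]
ft_force: [0.2, -0.2, -2.9]
finger_gap: 0.168
grasp_force: 30.0
```

The force fell away, so the key dropped on at a tool angle of about 1.33 rad. I'm lowering gently.

Emit:
jog_arm(
  delta_pos=[
    [0, 0, 0.7],
    [0, 0, 0.7],
    [0, 0, 0],
  ],
  yaw=[0, 0, 0],
)

```text
clock: 18.15
position: [0.4666, 0.0635, 0.1599]
tool_rot: [0.75, 0.662, -0.0, -0.0]
ft_force: [0.5, -0.7, -3.5]
finger_gap: 0.169
grasp_force: 30.0
```

Emit:
jog_arm(
  delta_pos=[
    [0, 0, 0.7],
    [0, 0, 0.7],
    [0, 0, 0],
  ],
  yaw=[0, 0, 0],
)

```text
clock: 18.45
position: [0.4667, 0.0636, 0.1586]
tool_rot: [0.75, 0.662, -0.0, -0.0]
ft_force: [0.5, -2.2, -2.4]
finger_gap: 0.166
grasp_force: 30.0
```

Emit:
jog_arm(
  delta_pos=[
    [0, 0, 1.5],
    [0, 0, 1.5],
    [0, 0, 1.5],
    [0, 0, 0],
  ],
  yaw=[0, 0, 0, 0],
)

```text
clock: 18.85
position: [0.4666, 0.0635, 0.1539]
tool_rot: [0.75, 0.662, -0.0, -0.0]
ft_force: [0.9, -1.9, -3.4]
finger_gap: 0.171
grasp_force: 30.0
```

Emit:
jog_arm(
  delta_pos=[
    [0, 0, 1.5],
    [0, 0, 1.5],
    [0, 0, 1.5],
    [0, 0, 0],
  ],
  yaw=[0, 0, 0, 0],
)

```text
clock: 19.25
position: [0.4666, 0.0635, 0.1495]
tool_rot: [0.75, 0.662, -0.0, -0.0]
ft_force: [0.7, -0.7, -3.4]
finger_gap: 0.169
grasp_force: 30.0
```

Emit:
jog_arm(
  delta_pos=[
    [0, 0, 1.5],
    [0, 0, 1.5],
    [0, 0, 1],
    [0, 0, 0],
  ],
  yaw=[0, 0, 0, 0],
)

```text
clock: 19.65
position: [0.4666, 0.0635, 0.1455]
tool_rot: [0.75, 0.662, -0.0, -0.0]
ft_force: [0.2, -1.3, -2.9]
finger_gap: 0.168
grasp_force: 30.0
```

Emit:
jog_arm(
  delta_pos=[
    [0, 0, 1],
    [0, 0, 0.7],
    [0, 0, 0],
    [0, 0, 0],
  ],
  yaw=[0, 0, 0, 0],
)

```text
clock: 20.05
position: [0.4666, 0.0636, 0.1439]
tool_rot: [0.75, 0.662, -0.0, -0.0]
ft_force: [0.1, -1.1, -3.3]
finger_gap: 0.168
grasp_force: 30.0
```

```bash
python3 go.py
```

```text
t 20.05 pos [0.4666 0.0636 0.1439] th 1.447 tilt [-0.0002 -0.    ] F [ 0.1 -1.1 -3.3] T [-0.61 -0.12 -0.04] q7 -0.68 gap 15.616089867884076 gf 29.99217689037323
```

Emit:
jog_arm(
  delta_pos=[
    [0, 0, 0.7],
    [0, 0, 0.5],
    [0, 0, 0],
  ],
  yaw=[0, 0, 0],
)

```text
clock: 20.35
position: [0.4667, 0.0635, 0.1428]
tool_rot: [0.75, 0.662, -0.0, -0.0]
ft_force: [0.3, -1.0, -1.5]
finger_gap: 0.167
grasp_force: 30.0
```

```bash
cat > bolt.py <<'E'
from m2 import *
import sys
out=[]
for n,b in(('side',(232,250,310,295)),('top',(225,170,260,230))):
    d=ctrl.get_image(n);x0,y0,x1,y1=b;H,S,V=cv2.split(cv2.cvtColor(d['image'][y0:y1,x0:x1],cv2.COLOR_BGR2HSV))
    m=(((H<6)|(H>172))&(S>130)&(V>50));i=np.argwhere(m)
    if n=='side' and len(i): 
        print('side cols',i[:,1].min()+x0,i[:,1].max()+x0,len(i))
        e=i[i[:,1]>=i[:,1].max()-2].mean(0);print('head x,y',onz(d,e[1]+x0,e[0]+y0,.08)[:2].round(4))
    elif len(i): print('top rows',i[:,0].min()+y0,i[:,0].max()+y0,len(i))
E
python3 bolt.py; python3 go.py
```

```text
side cols 251 294 309
head x,y [0.4294 0.1262]
top rows 187 216 114
t 20.45 pos [0.4667 0.0636 0.1428] th 1.447 tilt [-0.0001 -0.    ] F [-0.2 -1.6 -2.7] T [-0.62 -0.12 -0.04] q7 -0.68 gap 15.24410356953532 gf 29.992446899414062
```

The key is home, with the bolt head still at side column 294. I'm turning anticlockwise.

Emit:
jog_arm(
  delta_pos=[
    [0, 0, 0],
    [0, 0, 0],
    [0, 0, 0],
    [0, 0, 0],
    [0, 0, 0],
    [0, 0, 0],
  ],
  yaw=[-0.05, -0.05, -0.05, -0.05, -0.05, 0],
)

```text
clock: 21.05
position: [0.4668, 0.0634, 0.1428]
tool_rot: [0.661, 0.75, 0.0, 0.0]
ft_force: [1.1, -2.2, -2.7]
finger_gap: 0.168
grasp_force: 30.0
```

```bash
python3 bolt.py; python3 go.py
```

```text
side cols 252 296 320
head x,y [0.4252 0.127 ]
top rows 187 217 127
t 21.15 pos [0.4668 0.0634 0.1428] th 1.695 tilt [0. 0.] F [ 0.7 -1.9 -2.4] T [-0.76 -0.39 -0.02] q7 -0.5 gap 15.89297731068977 gf 29.996955692768097
```

Emit:
jog_arm(
  delta_pos=[
    [0, 0, 0],
    [0, 0, 0],
    [0, 0, 0],
    [0, 0, 0],
    [0, 0, 0],
    [0, 0, 0],
  ],
  yaw=[-0.05, -0.05, -0.05, -0.05, -0.05, 0],
)

```text
clock: 21.75
position: [0.4668, 0.0635, 0.1428]
tool_rot: [0.563, 0.827, 0.0, -0.0]
ft_force: [0.7, -1.9, -2.4]
finger_gap: 0.172
grasp_force: 30.0
```

```bash
python3 bolt.py; python3 go.py
```

```text
side cols 252 298 341
head x,y [0.4198 0.1249]
top rows 188 218 132
t 21.85 pos [0.4667 0.0635 0.1428] th 1.945 tilt [-0.  0.] F [ 0.3 -1.7 -2.4] T [-0.65 -0.4  -0.08] q7 -0.31 gap 15.831097692511277 gf 29.997548460960388
```

Emit:
jog_arm(
  delta_pos=[
    [0, 0, 0],
    [0, 0, 0],
    [0, 0, 0],
    [0, 0, 0],
    [0, 0, 0],
    [0, 0, 0],
    [0, 0, 0],
  ],
  yaw=[-0.05, -0.05, -0.05, -0.05, -0.05, -0.05, 0],
)

```text
clock: 22.55
position: [0.4667, 0.0636, 0.1428]
tool_rot: [0.433, 0.901, -0.0, -0.0]
ft_force: [0.3, -2.6, -2.6]
finger_gap: 0.167
grasp_force: 30.0
```

```bash
python3 bolt.py; python3 go.py
python3 - <<'E'
from h import *
s=grab('side');a=cv2.resize(s['image'][240:300,225:315],(0,0),fx=6,fy=6,interpolation=2)
t=cv2.imread('pics/side1.png');b=cv2.resize(t[240:300,225:315],(0,0),fx=4,fy=4,interpolation=2)
i=cv2.imread('pics/side1.png')
m=lambda im:np.argwhere((lambda h:((h[...,0]<6)|(h[...,0]>172))&(h[...,1]>130)&(h[...,2]>50))(cv2.cvtColor(im[250:295,232:310],cv2.COLOR_BGR2HSV)))
e=m(i);f=e[e[:,1]>=e[:,1].max()-2].mean(0);print('initial',e[:,1].min()+232,e[:,1].max()+232,onz(s,f[1]+232,f[0]+250,.08)[:2])
cv2.imwrite('pics/k.png',a)
E
```

```text
side cols 253 301 358
head x,y [0.4123 0.1238]
top rows 188 221 143
t 22.65 pos [0.4667 0.0636 0.1428] th 2.244 tilt [-0.0001 -0.    ] F [ 0.3 -0.7 -1.8] T [-0.61 -0.29 -0.06] q7 -0.08 gap 16.160143689391827 gf 29.99777913093567
initial 252 294 [0.42938998 0.12644968]
```

View pics/k.png

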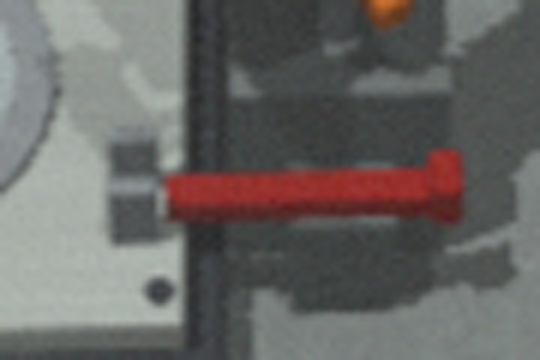

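The picture shows the bolt end at (165,197), just out of the lug whose right edge is at (158,197). Draw is about 17 mm, so I'm adding about 0.1 rad.

Emit:
jog_arm(
  delta_pos=[
    [0, 0, 0],
    [0, 0, 0],
    [0, 0, 0],
    [0, 0, 0],
  ],
  yaw=[-0.05, -0.05, 0, 0],
)

```text
clock: 23.1
position: [0.4667, 0.0635, 0.1428]
tool_rot: [0.388, 0.922, -0.0, -0.0]
ft_force: [0.1, -2.1, -1.7]
finger_gap: 0.17
grasp_force: 30.0
```

```bash
python3 bolt.py; python3 go.py
```

```text
side cols 254 302 359
head x,y [0.41   0.1238]
top rows 188 222 147
t 23.2 pos [0.4667 0.0636 0.1428] th 2.345 tilt [-0.0001 -0.0001] F [ 0.2 -1.7 -2.9] T [-0.52 -0.24 -0.05] q7 -0.0 gap 15.73849092876449 gf 29.998396933078766
```

The draw is about 19.5–20 mm. I'm easing back half the play and lifting out.

Emit:
jog_arm(
  delta_pos=[
    [0, 0, 0],
    [0, 0, -2],
    [0, 0, -2],
    [0, 0, -2],
    [0, 0, -2],
  ],
  yaw=[0.04, 0, 0, 0, 0],
)

```text
clock: 23.7
position: [0.4667, 0.0636, 0.151]
tool_rot: [0.405, 0.914, 0.0, -0.0]
ft_force: [0.4, -1.6, -3.4]
finger_gap: 0.172
grasp_force: 30.0
```

Emit:
jog_arm(
  delta_pos=[
    [0, 0, -4],
    [0, 0, -6],
    [0, 0, -8],
    [0, 0, -10],
    [0, 0, -10],
    [0, 0, -10],
    [0, 0, -10],
    [0, 0, -10],
    [0, 0, -10],
    [0, 0, -10],
    [0, 0, -10],
    [0, 0, -10],
    [0, 0, -8],
    [0, 0, -5],
    [0, 0, 0],
  ],
  yaw=[0, 0, 0, 0, 0, 0, 0, 0, 0, 0, 0, 0, 0, 0, 0],
)

```text
clock: 25.2
position: [0.467, 0.0636, 0.2724]
tool_rot: [0.405, 0.914, 0.0, 0.0]
ft_force: [0.7, -0.9, -3.0]
finger_gap: 0.17
grasp_force: 30.0
```

```bash
python3 bolt.py; python3 go.py .478 .2907 .272 2.617
```

```text
side cols 254 302 355
head x,y [0.4101 0.1233]
top rows 187 222 164
t 25.3 pos [0.4666 0.0634 0.2716] th 2.307 tilt [-0.0002 -0.0001] F [-0.2 -0.5 -2. ] T [ 0.03 -0.14  0.03] q7 0.19 gap 15.953253084324443 gf 29.992898404598236
delta mm [160.8 161.   -0.4] yaw -0.31
delta after yaw [104.  202.4  -0.4]
```

Emit:
jog_arm(
  delta_pos=[
    [0, 0, 0],
    [0, 0, 0],
    [0, 0, 0],
    [13, 25.3, 0],
    [13, 25.3, 0],
    [13, 25.3, 0],
    [13, 25.3, 0],
    [13, 25.3, 0],
    [13, 25.3, 0],
    [13, 25.3, 0],
    [13, 25.3, 0],
    [0, 0, 0],
    [0, 0, 0],
  ],
  yaw=[-0.103, -0.103, -0.104, 0, 0, 0, 0, 0, 0, 0, 0, 0, 0],
)

```text
clock: 26.6
position: [0.4776, 0.291, 0.271]
tool_rot: [0.259, 0.966, -0.001, -0.001]
ft_force: [0.1, -0.1, -2.9]
finger_gap: 0.167
grasp_force: 30.0
```

```bash
python3 go.py .478 .2907 .272 2.617;python3 - <<'E'
from h import *
s=grab('side');a=cv2.resize(s['image'][215:365,186:336],(0,0),fx=4,fy=4,interpolation=2);cv2.imwrite('pics/l.png',a)
E
```

```text
t 26.6 pos [0.4776 0.291  0.271 ] th 2.618 tilt [-0.0014 -0.0007] F [ 0.1 -0.1 -2.9] T [-0.06 -0.14  0.04] q7 0.01 gap 15.517401004174264 gf 29.992733895778656
delta mm [-0.5 -0.1 -1. ] yaw 0.001
delta after yaw [-0.5 -0.1 -1. ]
```

View pics/l.png

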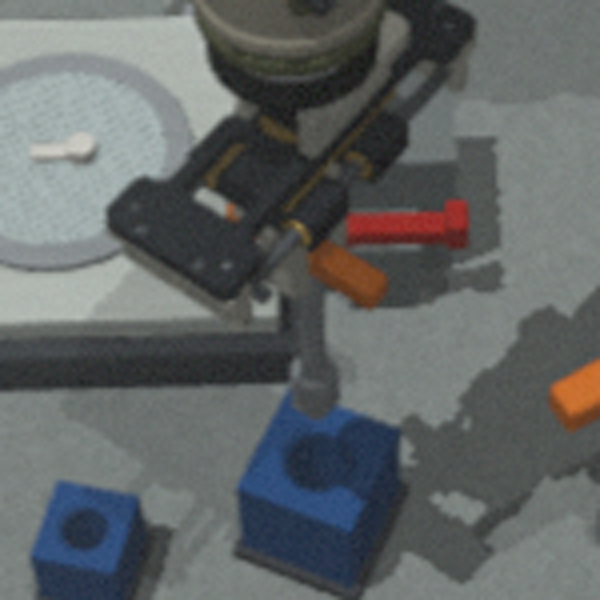

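The pose matches the one at pick-up: tip at (316,403), stand hole at (318,460), key vertical. I'm lowering to just above the floor.

Emit:
jog_arm(
  delta_pos=[
    [0, 0, 10],
    [0, 0, 15],
    [0, 0, 15],
    [0, 0, 10],
    [0, 0, 4],
    [0, 0, 2],
    [0, 0, 2],
    [0, 0, 2],
    [0, 0, 0],
  ],
  yaw=[0, 0, 0, 0, 0, 0, 0, 0, 0],
)

```text
clock: 27.55
position: [0.4782, 0.2909, 0.2119]
tool_rot: [0.259, 0.966, 0.0, 0.0]
ft_force: [-0.1, -0.1, -2.3]
finger_gap: 0.168
grasp_force: 30.0
```

Emit:
jog_arm(
  delta_pos=[
    [0, 0, 2],
    [0, 0, 2],
    [0, 0, 2],
    [0, 0, 2],
    [0, 0, 0],
  ],
  yaw=[0, 0, 0, 0, 0],
)

```text
clock: 28.05
position: [0.478, 0.2907, 0.2035]
tool_rot: [0.259, 0.966, -0.0, -0.0]
ft_force: [0.5, 0.0, -2.3]
finger_gap: 0.171
grasp_force: 30.0
```

Emit:
jog_arm(
  delta_pos=[
    [0, 0, 6],
    [0, 0, 8],
    [0, 0, 8],
    [0, 0, 8],
    [0, 0, 8],
    [0, 0, 8],
    [0, 0, 8],
    [0, 0, 5],
    [0, 0, 3],
    [0, 0, 2],
    [0, 0, 1],
    [0, 0, 0],
  ],
  yaw=[0, 0, 0, 0, 0, 0, 0, 0, 0, 0, 0, 0],
)

```text
clock: 29.25
position: [0.4782, 0.2909, 0.1389]
tool_rot: [0.259, 0.966, 0.0, 0.0]
ft_force: [0.0, 0.5, -2.6]
finger_gap: 0.169
grasp_force: 30.0
```

```bash
python3 go.py .478 .2907 .1368 2.617
```

```text
t 29.25 pos [0.4782 0.2909 0.1389] th 2.617 tilt [0.0001 0.0001] F [ 0.   0.5 -2.6] T [ 0.03 -0.13 -0.04] q7 -0.16 gap 15.731806598749184 gf 29.99281257390976
delta mm [ 0.1 -0.2  2.1] yaw -0.0
delta after yaw [ 0.1 -0.2  2.1]
```

Emit:
jog_arm(
  delta_pos=[
    [0, 0, 1],
    [0, 0, 0.7],
    [0, 0, 0.4],
    [0, 0, 0],
  ],
  yaw=[0, 0, 0, 0],
)

```text
clock: 29.65
position: [0.4781, 0.2908, 0.1367]
tool_rot: [0.259, 0.966, 0.0, 0.0]
ft_force: [0.6, -0.4, -1.9]
finger_gap: 0.169
grasp_force: 30.0
```

Emit:
jog_arm(
  delta_pos=[
    [0, 0, 0],
    [0, 0, 0],
    [0, 0, 0],
    [0, 0, 0],
    [0, 0, 0],
    [0, 0, 0],
    [0, 0, 0],
  ],
  yaw=[0, 0, 0, 0, 0, 0, 0],
  grip=50,
)

```text
clock: 30.35
position: [0.4781, 0.2908, 0.1367]
tool_rot: [0.259, 0.966, -0.0, -0.0]
ft_force: [0.3, -0.3, -0.2]
finger_gap: 0.537
grasp_force: 0.0
```

Emit:
jog_arm(
  delta_pos=[
    [0, 0, -5],
    [0, 0, -10],
    [0, 0, -15],
    [0, 0, -20],
    [0, 0, -20],
    [0, 0, -20],
    [0, 0, -20],
    [0, 0, -20],
    [0, -40, 0],
    [0, -40, 0],
    [0, -40, 0],
    [0, -40, 0],
    [0, 0, 0],
    [0, 0, 0],
    [0, 0, 0],
  ],
  yaw=[0, 0, 0, 0, 0, 0, 0, 0, 0, 0, 0, 0, 0, 0, 0],
)

```text
clock: 31.85
position: [0.3988, 0.1535, 0.2676]
tool_rot: [0.259, 0.966, 0.001, 0.001]
ft_force: [0.5, 0.8, 0.6]
finger_gap: 0.536
grasp_force: 0.0
```

```bash
python3 go.py; python3 bolt.py
python3 - <<'E'
from m2 import *
s=ctrl.get_image('side');B=orange(s,(240,292,290,330));print(B)
a=cv2.resize(s['image'][215:365,186:336],(0,0),fx=4,fy=4,interpolation=2);cv2.imwrite('pics/n.png',a)
E
```

```text
t 31.85 pos [0.3988 0.1535 0.2676] th 2.617 tilt [0.0017 0.0011] F [0.5 0.8 0.6] T [ 0.   -0.15 -0.02] q7 0.24 gap 49.872843885320364 gf 0.0
side cols 254 302 350
head x,y [0.4101 0.1233]
(array([263.95384615, 311.56615385]), array([246.79103851, 300.75099182]), array([280.81165695, 322.29738617]), np.int32(325))
```

View pics/n.png

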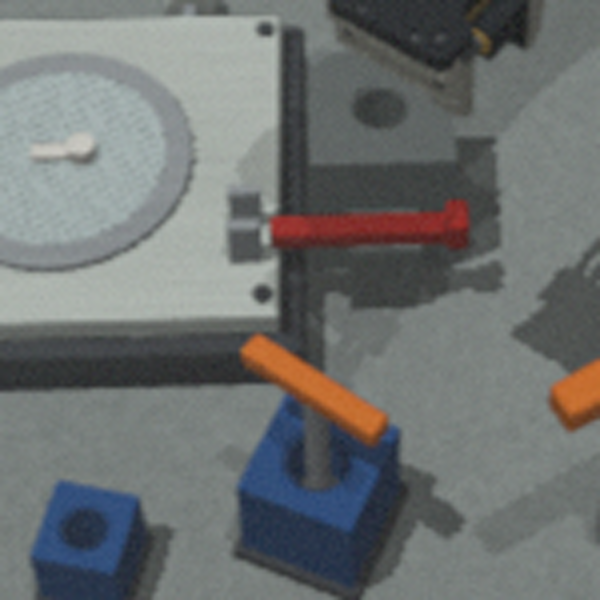

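The key stands upright in its stand, with the bar centre at (264,312) as it was at the start. The bolt end is clear of the lug, and the gripper is away from everything.

```bash
python3 -c "
from cell import ctrl;print(ctrl.close_job())"
```

```text
the job is handed in; nothing more can be done
None
```

The job is handed in, with no verdict returned: the bolt is drawn about 20 mm by camera estimate and clear of its lug, the key is back upright in its stand and released, and the arm never came near the lens, tray or case.

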